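# Open the child-locked box of dishwasher tablets

### The job

Open the box of dishwasher tablets on the worktop: with the fingertips press the orange child-lock pad down through the window in the wooden lid and, keeping it down, push the lid back away from the tablets, all the way, until it has passed the pad and the pad springs up again and locks it open. Only press and push: do not lift the lid, and leave the cup, the jar and the salt shaker round the box standing where they are.

Things in the scene. Friction and masses are not known exactly. Their poses are not given: they have to be found in the camera images.
- tab_box: white box, 336 x 124 mm, 73 high, fixed to the worktop. Origin on the worktop straight below the orange pad's centre; x runs along the box, the way the lid is pushed open (roughly away from the robot), z up. Along x, mm: front end -131, tablet bay -123 to -32, pad -25 to 25, flat fixed deck 32 to 197 (top 51 above the worktop), back end 205. Lips over the lid's sides leave 98 mm free across
- lid: loose wooden lid, a flat plate 168 x 108 x 6 mm, 0.15 to 0.3 kg, running in grooves in the box's sides. Origin: centre of its thumb window, at its underside, 62 mm above the worktop; axes as the box's. Along x it reaches from -122 to +46 mm; the steel-framed window is 56 mm along x, 48 mm along y
- lid_window (a point): centre of the thumb window at the lid's upper face, 68 mm above the worktop. Shut, it lies over the pad with about 3 mm play all round. The lid is pushed along the box's x by the window's far edge, with about 2 to 8 N. Fully open it has moved 147 to 151 mm: its far end is at a hard stop, its near end just past the pad
- catch_pad (a joint): orange spring pad that locks the lid, m: 0 = up, 0.013 = fully down (hard stop). Takes about 2 N to start, 5 N fully down; rises by itself when free. Its upright sides block the lid until it is 0.0075 down, below the lid's underside. The lid lying over it keeps it about 0.0075 down; once the lid has passed, it springs up behind the lid's near end and locks it open
- pad_top (a point): centre of the orange pad's upper face, which is 50 mm along the box's x and 42 mm along y; 69.5 mm above the worktop when up (1.5 mm above the lid's upper face). It moves straight down with the pad
- mug_mid (a point): small cup with dark stripes, 65 mm wide (88 with its handle), 50 mm high, on the worktop to the left of the box: to be left alone. Point on its axis half-way up
- jar_mid (a point): glass jar with a red cap, about 60 mm wide and 86 mm high, on the worktop to the left of the box: to be left alone. Point on its axis half-way up
- mill_mid (a point): grey salt shaker, 44 mm wide and 90 mm high, on the worktop behind and to the right of the box: to be left alone. Point on its axis half-way up

How it is judged:
On the way, in this order (a step that is already met when the one before it is completed fails the run):
1. the orange pad is pressed below the lid, with the lid still shut (value of joint catch_pad above 0.0075 m and x of lid_window in the frame of tab_box below 0.015 m), for 0.05 s.
2. with the pad kept down, the lid has started to run over it (value of joint catch_pad above 0.006 m and x of lid_window in the frame of tab_box above 0.03 m), for 0.05 s.
3. the lid has passed the pad and the pad has sprung up (x of lid_window in the frame of tab_box above 0.146 m and value of joint catch_pad below 0.002 m), for 0.2 s.
At the end, for the whole second after the job is handed in: The lid stands at least 146 mm back from shut, lying in its grooves (not more than 4 mm high), and the orange pad in front of it is up again (less than 2 mm down), at rest, so that the lid is locked open (all of step 3 and linear speed of lid below 0.01 m/s and z of lid_window in the frame of tab_box below 0.072 m); the robot touches nothing.
It fails at once if the lid is lifted out of its grooves or prised up by more than 6 mm (z of lid_window in the frame of tab_box above 0.074 m).
It fails at once if the small striped cup is moved by more than 20 mm or lifted (distance of mug_mid from where it was at the start of the episode above 0.02 m).
It fails at once if the glass jar with the red cap is moved by more than 20 mm or lifted (distance of jar_mid from where it was at the start of the episode above 0.02 m).
It fails at once if the salt shaker is moved by more than 20 mm or lifted (distance of mill_mid from where it was at the start of the episode above 0.02 m).
It also fails if it takes over 48 s, if anything falls off the work surface, if the arm or the gripper's body presses on something with over 40 N, if the wrist force passes 120 N, or if a joint passes its speed limit or range.

### The arm

A 6-joint arm with a two-finger parallel gripper is mounted at the origin on a cart in front of the work surface, level with it; the furniture and walls round the work are solid. World frame = base frame: x ahead of the robot, y to its left, z up, the work surface at z = 0. Lengths are in m, angles in rad, forces in N, time in s.
With the tool pointing down it reaches from about 0.225 to 0.725 m from the base axis. Payload 3.1 kg.
Tool frame: the origin (TCP) lies between the finger pads; the fingertips stand 8 mm ahead of it and the grasp point (between the pads) lies 11 mm behind it; z points along the fingers, y is the line along which they close (so a half turn about z gives the same grasp; the last joint's range is limited). The gripper opens to 85 mm and grips with 20 to 120 N. Pads are 22 mm wide; open, the fingers measure 114 mm over their backs; the gripper's body (76 mm by 85 mm) begins 54 mm behind the grasp point. The pads swing forward as they close: fully open they stand 13 mm farther back than shut.
Start: joints at [-0.128, 0.048, 0.099, 1.622, 0, 1.443], TCP at [0.525, -0, 0.239] pointing down, gripper open.
Joint ranges: [-2.91, 2.91], [-0.99, 1.94], [-1.21, 1.42], [-2.12, 2.29], [-1.49, 1.47], [-3.14, 3.14]. Speed limits (rad/s): [2.79, 2.79, 3.14, 3.14, 3.14, 3.14].

### API

Orientations are given as a unit quaternion [x, y, z, w].
In Python, from cell import bot gives the robot as it stands. Calls block until the motion is done:
- bot.movep(position, orientation): joint-space move of the TCP to a pose.
- bot.move_l(position, rot=None, speed=0.15): straight line of the TCP; rot=None keeps the orientation; speed is the mean speed in m/s.
- bot.movej(angles): joint-space move.
- bot.gripper_to(opening, newtons=None): finger opening in m; newtons is the grip in N (None keeps the last); returns when the fingers have stopped.
- bot.dwell(seconds).
- bot.solve_ik(position, orientation): joint angles nearest the present ones, or None.
- bot.read_state(): the state.
- bot.camera(name): name is "scene" or "side" or "wrist"; returns the picture (420x560x3 uint8, blue, green, red); there is no depth.
- bot.get_calibration(name): a dict with "intrinsics" (3x3 intrinsics, pixels), "camera_from_world" (4x4, takes a point from world to camera coordinates). Camera axes: x right, y up, looking along -z (the intrinsics and any distortion apply to the point x, -y, -z); pixel columns grow to the right and rows downward; lengths in m; the calibration is good to about 2 mm. A picture is of the moment at which its call begins: read the wrist's pose just before it. get_calibration takes no time and is no camera call; for the wrist camera it gives the pose at the moment of the call.
A pose or a line that the arm cannot do raises bot.Unreachable and nothing moves.
- bot.job_done(): hands the job in; it is judged then, once.
The state is a dict: "time": time; "joint_pos": joint angles; "dq": joint speeds; "joint_efforts": joint torques, N m; "tcp_pos": TCP position; "tool_rot": TCP orientation; "contact_force": force on the tool from outside, world axes, zero at the start; "moment": the same for the moment, N m; "grip_width": finger opening in m; "grasp_force": force on a finger pad.
Only numpy, scipy, OpenCV 4.12 (cv2) and the standard library are available. Lean on these libraries where they do the work, as an engineer would, in place of code of your own. Each camera call takes 0.05 s, during which the arm holds its last target. There are 200 camera calls.

## Working session

There is one attempt and no reset: what is moved stays moved. The work goes in short steps, each a Python script; the robot and the scene stay as the last script left them, time stands still between calls to the robot, and variables do not carry over. Pictures are saved under pics/ and viewed, at most 10 in all, crops included, and the job is handed in when it is done.

```bash
mkdir -p pics; ls; python3 - <<'E'
from cell import bot
import cv2
for n in ["scene","wrist"]:
    c=bot.get_calibration(n);print({k:(v if not hasattr(v,'round') else v.round(4).tolist()) for k,v in c.items()})
    cv2.imwrite(f"pics/{n}0.png",bot.camera(n))
s=bot.read_state();print(s)
E
```

```text
pics
{'intrinsics': [[491.9606, 0.0, 286.2707], [0.0, 491.9606, 210.5649], [0.0, 0.0, 1.0]], 'camera_from_world': [[-0.7563, -0.6541, 0.0123, 0.5923], [0.3058, -0.3369, 0.8905, -0.1186], [-0.5783, 0.6772, 0.4548, -0.8569], [0.0, 0.0, 0.0, 1.0]]}
{'intrinsics': [[337.6455, 0.0, 275.0081], [0.0, 337.6455, 210.7617], [0.0, 0.0, 1.0]], 'camera_from_world': [[1.0, -0.0001, -0.0037, -0.5228], [-0.0008, 0.9639, -0.2663, 0.0347], [0.0036, 0.2663, 0.9639, -0.3795], [0.0, 0.0, 0.0, 1.0]]}
{'time': 0.1, 'joint_pos': array([-1.27813040e-01,  4.86812778e-02,  9.77176129e-02,  1.62199922e+00,
        2.24261193e-05,  1.44296627e+00]), 'dq': array([ 5.57234332e-05, -1.90855803e-03,  3.87362101e-03, -1.98316999e-03,
       -1.35785017e-03,  7.73842922e-04]), 'joint_efforts': array([ 2.71639910e-03, -3.39851224e+01,  3.20935750e+01,  1.58655003e-02,
       -1.84533587e-04,  2.52461535e-05]), 'tcp_pos': array([5.24453878e-01, 5.76765287e-05, 2.38213313e-01]), 'tool_rot': array([ 7.07100358e-01,  7.07112374e-01, -6.53225595e-04, -8.64242048e-04]), 'contact_force': array([0.46372739, 0.34461992, 0.47355324]), 'moment': array([-0.01964367, -0.00843633,  0.05616607]), 'grasp_force': 0.0, 'grip_width': 0.08543403447225273}
```

View pics/scene0.png

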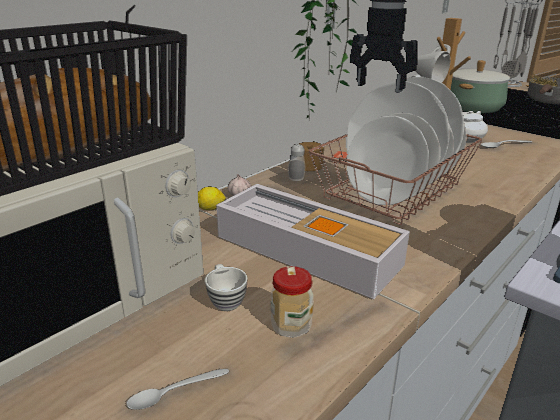

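View pics/wrist0.png

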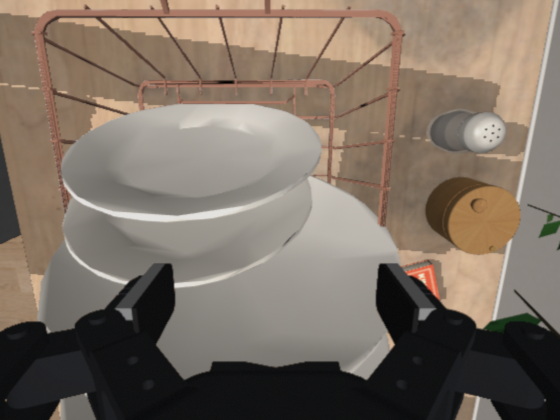

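The scene picture shows the pad at about (326,226), the box rim corners at about (219,208), (258,189), (406,235) and (374,259), the cup at (226,288), the jar at (293,300) and the shaker at (297,162). The wrist picture shows the dish rack directly below the tool, with the box out of view on the left (+y).

```bash
cat > h.py <<'E'
from cell import bot
import numpy as np, cv2
def ray(n,uv,z,cal=None):
    c=cal or bot.get_calibration(n);K=np.array(c["intrinsics"]);T=np.array(c["camera_from_world"])
    d=np.linalg.inv(K)@[uv[0],uv[1],1];d=T[:3,:3].T@(d*[1,-1,-1]);o=-T[:3,:3].T@T[:3,3]
    return o+d*(z-o[2])/d[2]
E
python3 - <<'E'
from h import *
for nm,uv,z in [("pad",(326,226),.0695),("L",(219,208),.073),("B",(258,189),.073),("N",(406,235),.073),("cup",(226,276),.05),("jar",(293,276),.086),("mill",(296,150),.09)]:
    print(nm,ray("scene",uv,z).round(3))
im=bot.camera("scene")
cv2.imwrite("pics/scene1.png",cv2.resize(im[170:300,200:420],None,fx=3.6,fy=3.6,interpolation=cv2.INTER_CUBIC))
E
```

```text
pad [0.43  0.303 0.07 ]
L [0.616 0.386 0.073]
B [0.622 0.276 0.073]
N [0.306 0.242 0.073]
cup [0.469 0.507 0.05 ]
jar [0.359 0.478 0.086]
mill [0.682 0.083 0.09 ]
```

View pics/scene1.png

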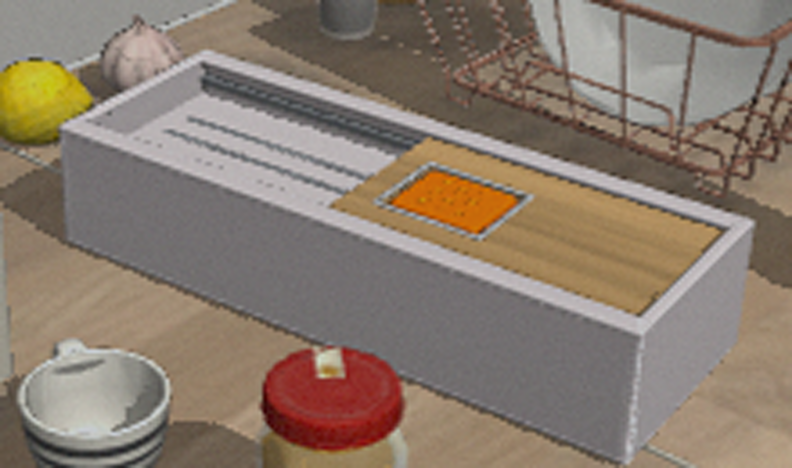

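The enlarged picture sharpens the rim corners: back (257.5,184.4), left (217.2,205.6), near right (408.9,232.2), near left (377.8,261.7). The pad centre is at about (327,226.4). The lid is shut and nothing stands above the pad.

```bash
cat >> h.py <<'E'
from scipy.spatial.transform import Rotation as Ro
def quat(yaw): return (Ro.from_euler('z',yaw)*Ro.from_euler('x',np.pi)).as_quat()
E
python3 - <<'E'
from h import *
B,L,N,M=[ray("scene",u,.073) for u in [(257.5,184.4),(217.2,205.6),(408.9,232.2),(377.8,261.7)]]
p=ray("scene",(327,226.4),.0695)
print([v.round(4) for v in (B,L,N,M,p)],[np.linalg.norm(a-b).round(3) for a,b in ((B,N),(L,M),(B,L),(N,M))])
f=(N+M)/2;k=(B+L)/2;yaw=np.arctan2(*(k-f)[1::-1]);e=(k-f)/np.linalg.norm(k-f)
o=(f+k)/2-.037*e;print("yaw",yaw,"origin",o)
t=p.copy();t[2]=.22
for y in (yaw,yaw+np.pi):
    q=bot.solve_ik(t,quat(y));print(y,None if q is None else q.round(2))
    q=bot.solve_ik(t+e*.16-[0,0,.15],quat(y));print(y,None if q is None else q.round(2))
bot.move_l(list(t[:2])+[.238],speed=.2)
bot.movep(t,quat(yaw))
c=bot.get_calibration("wrist");cv2.imwrite("pics/wrist1.png",bot.camera("wrist"))
np.savez("c1.npz",**{k:np.array(c[k]) for k in ("intrinsics","camera_from_world")})
s=bot.read_state();print(s["time"],s["tcp_pos"],s["contact_force"])
E
```

```text
[array([0.6382, 0.2598, 0.073 ]), array([0.6263, 0.3817, 0.073 ]), array([0.3068, 0.2299, 0.073 ]), array([0.2976, 0.3461, 0.073 ]), array([0.4275, 0.3027, 0.0695])] [np.float64(0.333), np.float64(0.331), np.float64(0.123), np.float64(0.117)]
yaw 0.09905395871846655 origin [0.43043074 0.30070929 0.073     ]
0.09905395871846655 [ 0.49  0.04  0.05  1.58  0.   -2.75]
0.09905395871846655 [ 0.4   0.44  0.23  1.36  0.   -2.84]
3.2406466123082596 [0.49 0.04 0.05 1.58 0.   0.39]
3.2406466123082596 [0.4  0.44 0.23 1.36 0.   0.3 ]
5.9167 [0.42749291 0.30266633 0.22000478] [-0.13220671 -0.31369806 -0.14432435]
```

View pics/wrist1.png

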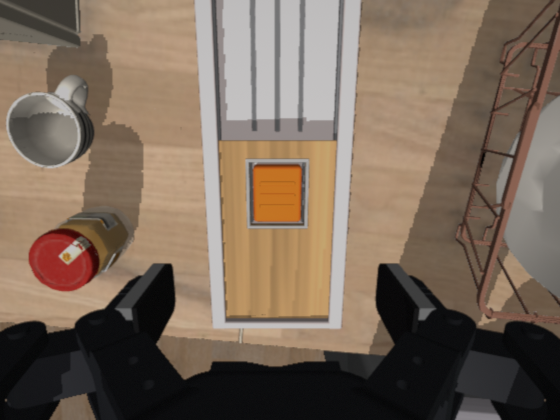

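The wrist picture shows the orange pad in its window, from (253,165) to (303,222), with its centre at about (278,193.5). The box's outer rim runs from (212,328) and (341,328) at the near end to (196,2) and (360,2) at the top. The cup, jar and rack are well clear of the path.

```bash
python3 - <<'E'
from h import *
d=np.load("c1.npz");c={k:d[k] for k in d.files}
p=ray("wrist",(278,193.5),.0695,c)
a,b,l,r=[ray("wrist",u,.073,c) for u in [(212,328),(341,328),(196,2),(360,2)]]
k=(l+r)/2-(a+b)/2;yaw=np.arctan2(k[1],k[0])
print(p,"yaw",yaw,"width",np.linalg.norm(a-b),np.linalg.norm(l-r),"front->pad",np.linalg.norm(p-(a+b)/2))
np.savez("box.npz",p=p,yaw=.5*(yaw+.099))
yaw=.5*(yaw+.099);e=np.array([np.cos(yaw),np.sin(yaw),0])
bot.gripper_to(0,40)
f0=bot.read_state()["contact_force"]
t=p+.004*e;g=lambda z,s:bot.move_l([t[0],t[1],z],quat(yaw),s)
g(.095,.12)
for z in (.082,.0775,.0735,.070,.067,.0655):
    g(z,.03);s=bot.read_state();F=s["contact_force"]-f0
    print(z,s["tcp_pos"].round(4),F.round(2),s["grip_width"].round(4),s["time"])
    if F[2]>9:break
cv2.imwrite("pics/wrist2.png",bot.camera("wrist"))
im=bot.camera("side");cv2.imwrite("pics/side2.png",im)
E
```

```text
[0.43080974 0.30056332 0.0695    ] yaw 0.0960023748984402 width 0.12372276392295876 0.12129203900707235 front->pad 0.13127623509053638Traceback (most recent call last):
  File "<stdin>", line 15, in <module>
AttributeError: 'float' object has no attribute 'round'
```

```bash
python3 - <<'E'
from h import *
d=np.load("box.npz");p=d["p"];yaw=float(d["yaw"]);e=np.array([np.cos(yaw),np.sin(yaw),0])
f0=bot.read_state()["contact_force"];print(f0,bot.read_state()["grip_width"])
t=p+.004*e
for z in (.0775,.0735,.070,.067,.0655):
    bot.move_l([t[0],t[1],z],quat(yaw),.03);s=bot.read_state();F=s["contact_force"]-f0
    print(z,s["tcp_pos"].round(4),F.round(2),s["time"])
    if F[2]>9:break
cv2.imwrite("pics/wrist2.png",bot.camera("wrist"))
E
```

```text
[ 0.16492967 -0.56064818  0.31045847] 9.162650152110555e-05
0.0775 [0.435  0.3011 0.0777] [-0.23  0.28 -0.08] 8.7583
0.0735 [0.4351 0.3011 0.0738] [0.55 1.07 2.77] 9.0417
0.07 [0.4352 0.3011 0.0702] [0.11 0.46 2.71] 9.3083
0.067 [0.4352 0.3012 0.0672] [1.48 0.31 3.61] 9.5583
0.0655 [0.4352 0.3011 0.0657] [0.79 1.69 3.37] 9.8083
```

View pics/wrist2.png

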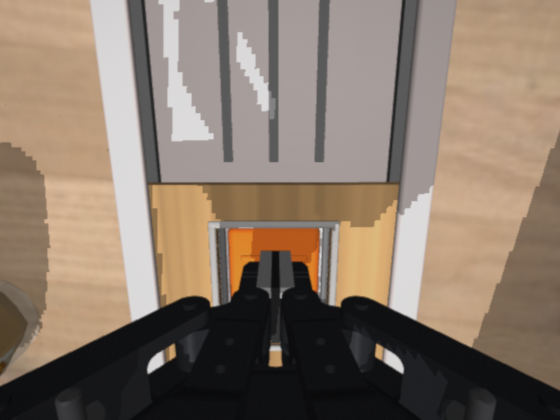

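The wrist picture shows the closed fingertips standing in the window on the orange pad, centred across it. The frame spans columns 210–338, and the pad is sunk. Next is the push.

```bash
python3 - <<'E'
from h import *
d=np.load("box.npz");p=d["p"];yaw=float(d["yaw"]);e=np.array([np.cos(yaw),np.sin(yaw),0])
t=p+.004*e;t[2]=.0655;f0=np.array([.16,-.56,.31])
for i,x in enumerate([.012,.024,.045,.07,.1,.125,.145,.152,.156]+list(np.arange(.158,.176,.0015))):
    bot.move_l(t+x*e,quat(yaw),.05);s=bot.read_state();F=s["contact_force"]-f0
    print(round(x,4),round(float((s["tcp_pos"]-t)@e),4),"push",round(float(-F@e),2),F.round(1),round(s["time"],1))
    if -F@e>16 or F[2]>15:break
cv2.imwrite("pics/wrist3.png",bot.camera("wrist"))
E
```

```text
0.012 0.0118 push 2.81 [-2.8 -0.   4.5] 10.2
0.024 0.0241 push 3.07 [-3.2  0.9  4.5] 10.6
0.045 0.0455 push 0.6 [-0.6 -0.1 -0.3] 11.2
0.07 0.071 push -0.05 [-0.   0.8 -1.1] 11.9
0.1 0.1009 push -0.4 [0.4 0.4 0.3] 12.6
0.125 0.126 push 0.13 [-0.2  0.4  0. ] 13.3
0.145 0.1457 push 1.17 [-1.2  0.6  0.6] 13.8
0.152 0.1522 push 2.87 [-2.9  0.4  1.9] 14.1
0.156 0.1558 push 3.65 [-3.7  0.1  1.8] 14.3
0.158 0.1576 push 5.38 [-5.4  0.1  3.2] 14.6
0.1595 0.1592 push 5.22 [-5.1 -1.1  2.8] 14.8
0.161 0.162 push 1.58 [-1.6  0.6 -0.8] 15.1
0.1625 0.1632 push 1.29 [-1.3  0.1 -0.5] 15.3
0.164 0.164 push 1.8 [-1.8  0.1  0.6] 15.6
0.1655 0.1641 push 4.86 [-4.8 -1.2  2.4] 15.8
0.167 0.1641 push 8.5 [-8.4 -1.4  3.7] 16.1
0.1685 0.1642 push 13.49 [-13.4  -2.1   6.6] 16.4
0.17 0.1642 push 15.15 [-15.   -2.4   9.2] 16.6
0.1715 0.1643 push 18.03 [-17.8  -3.6   9.9] 16.9
```

View pics/wrist3.png

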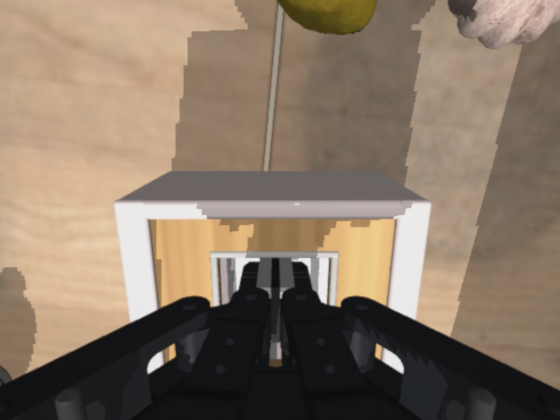

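The lid's far end is at the box's back wall (row 215), a firm stop, and the tips are still inside the window. I'll back off, rise and look.

```bash
python3 - <<'E'
from h import *
d=np.load("box.npz");p=d["p"];yaw=float(d["yaw"]);e=np.array([np.cos(yaw),np.sin(yaw),0])
t=p+.004*e;t[2]=.0655
bot.move_l(t+.154*e,quat(yaw),.04)
u=t+.154*e;u[2]=.10;bot.move_l(u,quat(yaw),.06)
v=p+.04*e;v[2]=.24;bot.move_l(v,quat(yaw),.15)
bot.dwell(.3);cv2.imwrite("pics/wrist4.png",bot.camera("wrist"))
s=bot.read_state();print(s["time"],s["tcp_pos"],s["contact_force"])
E
```

```text
19.925 [0.47063691 0.30438158 0.23955393] [-0.27678783 -0.33960175  0.00550059]
```

View pics/wrist4.png

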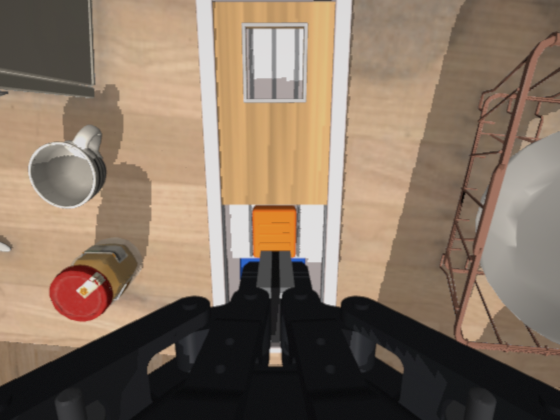

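The lid lies fully back, its near end at row 205. The orange pad is free in front of it (253–296, rows 207–255), the cup and jar stand, and the robot is clear. A quick numeric check of the lid's travel and the pad's height comes before handing in.

```bash
python3 - <<'E'
from h import *
d=np.load("box.npz");p=d["p"];yaw=float(d["yaw"]);e=np.array([np.cos(yaw),np.sin(yaw),0])
w=ray("wrist",(275,62.5),.068);print("window d",(w-p)@e)
im=bot.camera("wrist");m=cv2.inRange(cv2.cvtColor(im,cv2.COLOR_BGR2HSV),(5,180,120),(18,255,255))[200:250,240:310]
r=m[15:35].astype(bool);W=r.sum(1).mean();c=bot.get_calibration("wrist")
T=c["camera_from_world"]
for z in (.0695,.062):
    q=T[:3,:3]@[*(p+0.0*e)[:2],z]+T[:3,3];print(z,"expected px",.042*337.6/-q[2],"seen",W)
E
```

```text
window d 0.15085549296211254
0.0695 expected px 43.95009467381728 seen 42.95
0.062 expected px 42.987329756460305 seen 42.95
```

The pad height is ambiguous, so I'll calibrate the same measurement on wrist1, where the pad was known to be up.

```bash
python3 - <<'E'
from h import *
d=np.load("box.npz");p=d["p"];yaw=float(d["yaw"]);e=np.array([np.cos(yaw),np.sin(yaw),0])
c1=np.load("c1.npz")
for f,T in (("wrist1",c1["camera_from_world"]),("wrist4",bot.get_calibration("wrist")["camera_from_world"])):
    im=cv2.imread(f"pics/{f}.png");h=cv2.cvtColor(im,cv2.COLOR_BGR2HSV)
    m=cv2.inRange(h,(5,180,60),(18,255,255))[:,235:320]>0
    rows=np.where(m.sum(1)>30)[0];W=[m[k].sum() for k in rows]
    print(f,"rows",rows.min(),rows.max(),"W",W[::4])
    for z in (.0695,.062):
        n=np.array([-e[1],e[0],0]);q=[T[:3,:3]@[*(p+s*.025*e)[:2],z]+T[:3,3] for s in(1,-1)]
        print(z,[( (.042*337.6/-a[2]).round(1),(210.8-337.6*a[1]/-a[2]).round(1)) for a in q])
im=bot.camera("scene");cv2.imwrite("pics/scene5.png",cv2.resize(im[195:265,240:420],None,fx=4.4,fy=4.4,interpolation=cv2.INTER_CUBIC))
E
```

```text
wrist1 rows 165 220 W [np.int64(41), np.int64(47), np.int64(47), np.int64(47), np.int64(47), np.int64(47), np.int64(47), np.int64(47), np.int64(47), np.int64(47), np.int64(47), np.int64(46), np.int64(47), np.int64(46)]
0.0695 [(np.float64(49.7), np.float64(164.6)), (np.float64(47.5), np.float64(221.1))]
0.062 [(np.float64(48.5), np.float64(163.5)), (np.float64(46.3), np.float64(218.7))]
wrist4 rows 206 250 W [np.int64(37), np.int64(43), np.int64(43), np.int64(43), np.int64(43), np.int64(43), np.int64(43), np.int64(43), np.int64(43), np.int64(42), np.int64(41), np.int64(41)]
0.0695 [(np.float64(44.9), np.float64(207.8)), (np.float64(43.1), np.float64(257.3))]
0.062 [(np.float64(43.9), np.float64(205.8)), (np.float64(42.1), np.float64(254.3))]
```

View pics/scene5.png

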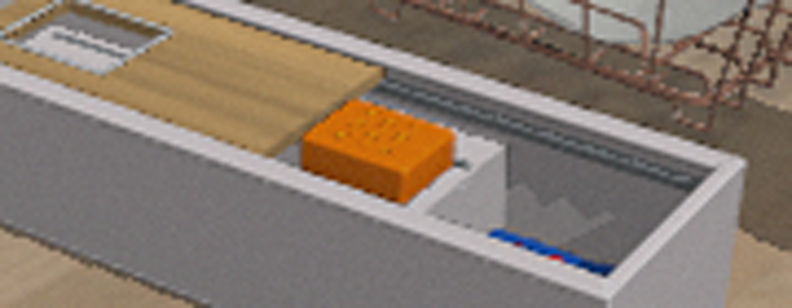

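The picture shows the orange pad standing proud in front of the lid's near end. Its top-face centre is at (326,226) in the full image, the same as before pressing, so it is up. The width ratio to wrist1 agrees.

```bash
python3 -c "
from cell import bot
print(bot.job_done())"
```

```text
the job is handed in; nothing more can be done
None
```

The lid is pushed back about 151 mm to its hard stop, the orange pad has sprung up in front of it, the cup and jar look undisturbed and the shaker was never approached, and the job is handed in (no verdict was returned).

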